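# Set up the objective test line on the optical rail

### The arm

A 6-joint arm with a two-finger parallel gripper is mounted at the origin on a cart in front of the work surface, level with it; the furniture and walls round the work are solid. World frame = base frame: x ahead of the robot, y to its left, z up, the work surface at z = 0. Lengths are in mm, angles in rad, forces in N, time in s.
With the tool pointing down it reaches from about 200 to 875 mm from the base axis. Payload 3.4 kg.
Tool frame: the origin (TCP) lies midway between the tips of the shut fingers; the grasp point (between the pads) lies ctrl.grasp_offset behind it (ctrl.grasp_offset is the distance from the TCP to the grasp point, in mm); z points along the fingers, y is the line along which they close (so a half turn about z gives the same grasp; the last joint's range is limited). The gripper opens to 94 mm and grips with 3 to 60 N. Pads are 16 mm wide; open, the fingers measure 119 mm over their backs; the gripper's body (75 mm by 177 mm) begins 78 mm behind the grasp point.
Start: joints at [1.181, 0.276, 1.505, -0, 1.361, -0.121], TCP at [152.722, 554.384, 205.493] pointing down, gripper open.
Joint ranges: [-2.89, 2.89], [-0.75, 2.08], [0.22, 2.7], [-1.18, 4.32], [0.11, 2.71], [-2.7, 2.7]. Speed limits (rad/s): [2.57, 2.57, 3.14, 3.14, 3.14, 3.14].

### API

Orientations are given as [roll, pitch, yaw] about the fixed x, y, z axes, in that order (R = Rz(yaw) Ry(pitch) Rx(roll)).
In Python, from bench import observe, viewer, ctrl gives the robot as it stands. The module is installed in compiled form; this text tells all that it offers.
- The arm moves only by the shell command python3 -m handwheel [FORCE], which reads ROWS from standard input. ROWS is a JSON list of rows, 1 to 5 of them, each an object with the fields drx, dry, drz (a rotation vector in normalised numbers (1 is pi/2 rad)), sx, sy, sz (the shift in shares of the most that a row can go, 1 being 50 mm), aperture (the finger opening in mm); a field left out counts as zero (the opening has to be given); each row shifts and turns the commanded pose from where the row before left it, along the tool's axes as they then stand; what a row does not reach is not made up. A row lasts 1/10 s, in which the tool goes at most 50 mm and 0.15 rad, less where a joint would pass 70% of its speed; a pose out of reach is approached as far as the arm can. The fingers move at their own pace and stop on an object; FORCE is the grip in N (left out, the last holds). Time passes only in rows, so rows that do not move let the fingers close. It prints the time, the measured TCP pose, the force, the opening and the grip force at its end. A shift or turn number past 1, either way, is cut back to 1. Input that does not fit is refused with a message, and nothing moves.
- observe(): the state, without advancing time (a new reading comes with each control period).
- viewer.camera(name): name is "side" or "top" or "wrist"; returns the picture (384x512x3 uint8, blue, green, red); there is no depth.
- viewer.calibration(name): a dict with "camera_matrix" (3x3 intrinsics, pixels), "world_from_camera" (4x4, takes a point from camera to world coordinates). Camera axes: x right, y down, z forward; pixel columns grow to the right and rows downward; lengths in mm; the calibration is good to about 2 mm. The wrist camera is an equidistant fisheye: a pixel r from the principal point sees the ray r / f radians off the axis. A picture is of the moment at which its call begins: read the wrist's pose just before it. calibration takes no time and is no camera call; for the wrist camera it gives the pose at the moment of the call.
- ctrl.close_job(): hands the job in; it is judged then, once.
The state is a dict: "t": time; "joints": joint angles; "qd": joint speeds; "tau": joint torques, N m; "tool_pos": TCP position; "ee_rot": TCP orientation; "wrist_force": force on the tool from outside, world axes, zero at the start; "moment": the same for the moment, N m; "opening": finger opening in mm; "grasp_force": force on a finger pad.
Only numpy, scipy, OpenCV 4.12 (cv2) and the standard library are available. Lean on these libraries where they do the work, as an engineer would, in place of code of your own. Each camera call takes 0.05 s, during which the arm holds its last target. There are 200 camera calls.

### The job

Build the projection line on the roof-shaped optical rail, one carrier on each of the four red index lines, in the order the light takes from the brass-framed specimen plate to the white round screen: first the objective, with its narrow nose towards the specimen, then the green filter, then the black adapter ring, and last the eyepiece, with its wide eyecup towards the screen. Seat every carrier fully down on the rail and centred on its line, keep the carriers upright all the time, and leave the white lens canister, the wafer dish and the filter slider where they are.

Things in the scene. Friction and masses are not known exactly. Their poses are not given: they have to be found in the camera images.
- rail: Fixed grey rail, 290 mm along its y; foot plate 50 wide, 8 high; roof ridge (60 degree flanks) 29 mm wide, its 8 mm flat top at z = 26. Origin: centre of underside. Red index lines at y = -75, -25, 25, 75 mm. A seated carrier rides by its V groove on the ridge: underside 11 mm above the bench, its x along the rail's y, rail x = 0. Let down up to 6 mm off the middle, it centres itself.
- specimen: Specimen plate: upright brass-coloured 48 mm square frame with striped glass, on a light grey carrier clamped on the rail 125 mm from its middle, at either end. Same from both sides. Origin: centre of its saddle's underside, 11 mm above the bench; top 84 mm above that. The index lines are 50, 100, 150 and 200 mm from it.
- screen: White round ground-glass screen in a black rim, 50 mm across, upright on a light grey carrier clamped on the rail 125 mm from its middle, at the other end from the specimen. Origin: centre of its saddle's underside; top 85 mm above that. To its right stands a tall microscope: coming from there, the arm must draw in close to its base to swing past.
- carrier_objective: Dark carrier with a white objective lying along x (44 mm long, 28 across), narrow nose to -x, wide flange to +x. Saddle 36 mm long (x), 38 wide (y), 36 high: grip its flat sides across y, 15 to 32 mm above the underside. V groove along x below. Origin: centre of underside, z up. Parked about 84 mm apart side by side: open no wider than needed (60 mm does). Top at 78 mm; 0.25 kg.
- carrier_filter: Dark carrier with an upright round green filter in a silver rim, 40 mm across, 9 mm thick; either way round will do. Saddle 36 mm long (x), 38 wide (y), 36 high: grip its flat sides across y, 15 to 32 mm above the underside. V groove along x below. Origin: centre of underside, z up. Parked about 84 mm apart side by side: open no wider than needed (60 mm does). Top at 85 mm; 0.2 kg.
- carrier_ring: Dark carrier with an upright open black adapter ring, 40 mm across, 18 mm long; either way round will do. Saddle 36 mm long (x), 38 wide (y), 36 high: grip its flat sides across y, 15 to 32 mm above the underside. V groove along x below. Origin: centre of underside, z up. Parked about 84 mm apart side by side: open no wider than needed (60 mm does). Top at 80 mm; 0.22 kg.
- carrier_eyepiece: Dark carrier with a black eyepiece lying along x (63 mm long, 39 across), wide eyecup to +x, narrower tube to -x. Saddle 36 mm long (x), 38 wide (y), 36 high: grip its flat sides across y, 15 to 32 mm above the underside. V groove along x below. Origin: centre of underside, z up. Parked about 84 mm apart side by side: open no wider than needed (60 mm does). Top at 80 mm; 0.22 kg.
- canister: Not to be disturbed. Cream-white lens canister, 41 mm across, 50 mm high, standing behind the carriers. Origin: centre of its underside.
- wafer_dish: Not to be disturbed. Flat round white wafer dish, 64 mm across, 14 mm high, near the bench edge. Origin: centre of its underside.
- slider: Not to be disturbed. Flat black filter slider with two coloured windows, 26 x 95 x 10 mm, lying behind the carriers. Origin: centre of its underside.

How it is judged:
By the outcome, as a careful person would: the job done as asked, in the order asked, and still so for the second after the job is handed in, with the robot touching nothing.
It also fails if it takes over 115 s, if anything falls off the work surface, if the arm or the gripper's body presses on something with over 40 N, if the wrist force passes 120 N, or if a joint passes its speed limit or range.

## Working session

There is one attempt and no reset: what is moved stays moved. The work goes in short steps, Python scripts to look and compute and a shell command to move; the robot and the scene stay as the last step left them, time stands still between calls to the robot, and variables do not carry over. Pictures are saved under pics/ and viewed, at most 14 in all, crops included, and the job is handed in when it is done.

```bash
mkdir -p pics; python3 - <<'E'
from bench import observe, viewer, ctrl
import cv2,numpy as np
print(ctrl.grasp_offset); s=observe(); print(s)
for n in ("top","side"):
    c=viewer.calibration(n); print(n,np.round(c["camera_matrix"],1).tolist(),np.round(c["world_from_camera"],3).tolist())
    cv2.imwrite(f"pics/{n}0.png",viewer.camera(n))
E
```

```text
18.8
{'t': 0.0, 'joints': array([ 1.18100995e+00,  2.76570666e-01,  1.50610561e+00,  2.30818518e-06,
        1.36069803e+00, -1.20999947e-01]), 'qd': array([ 9.19926199e-04, -1.18093292e-04,  1.13865676e-03, -1.06131532e-03,
        1.39040759e-05,  2.25072557e-04]), 'tau': array([ 1.32173418e-04, -4.04590416e+01, -2.37226528e+01,  7.01428880e-02,
        3.45864636e-02, -1.40616548e-04]), 'tool_pos': array([152.48717855, 553.82925558, 204.62959212]), 'ee_rot': array([-3.13982430e+00, -2.17294084e-04,  2.87280555e+00]), 'wrist_force': array([-0.2210569 , -0.52874559, -0.06053378]), 'moment': array([ 0.0101013 ,  0.01481364, -0.00993903]), 'grasp_force': 0.0, 'opening': 93.91161004320809}
top [[357.4, 0.0, 254.1], [0.0, 357.4, 196.1], [0.0, 0.0, 1.0]] [[0.003, -0.997, 0.073, 493.106], [-1.0, -0.002, 0.019, 160.723], [-0.019, -0.073, -0.997, 876.413], [0.0, 0.0, 0.0, 1.0]]
side [[350.2, 0.0, 254.8], [0.0, 350.2, 190.3], [0.0, 0.0, 1.0]] [[-0.998, -0.004, 0.064, 510.868], [-0.062, 0.325, -0.944, 949.408], [-0.017, -0.946, -0.325, 330.994], [0.0, 0.0, 0.0, 1.0]]
```

View pics/top0.png

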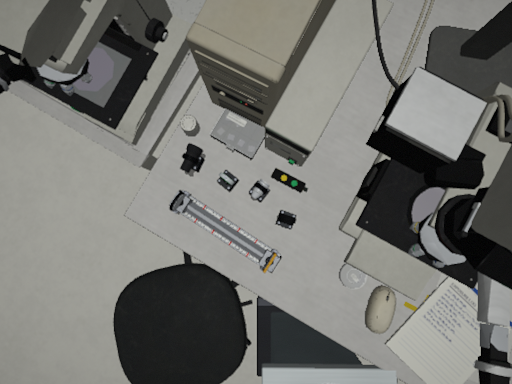

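View pics/side0.png

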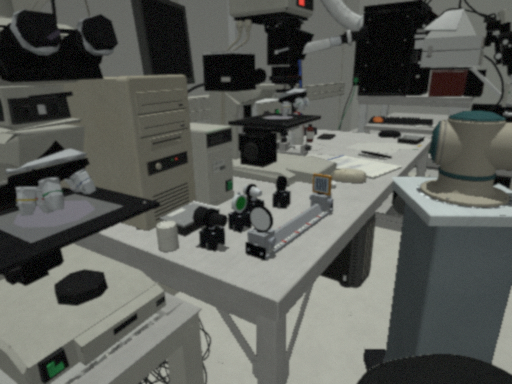

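```bash
python3 - <<'E'
import cv2
a=cv2.imread("pics/top0.png")[110:285,120:320]; cv2.imwrite("pics/topc.png",cv2.resize(a,None,fx=3.4,fy=3.4,interpolation=cv2.INTER_CUBIC))
E
cat > h.py <<'E'
import numpy as np,cv2
from bench import observe,viewer,ctrl
def ray(n,uv,c=None):
    c=c or viewer.calibration(n);K=np.array(c["camera_matrix"]);T=np.array(c["world_from_camera"])
    p=(np.array(uv,float)-K[:2,2])/[K[0,0],K[1,1]]
    if n=="wrist":
        r=np.hypot(*p);d=np.r_[p/max(r,1e-9)*np.sin(r),np.cos(r)]
    else: d=np.r_[p,1]
    return T[:3,3],T[:3,:3]@d
def onz(n,uv,z,c=None):
    o,d=ray(n,uv,c);return o+d*(z-o[2])/d[2]
def proj(n,P,c=None):
    c=c or viewer.calibration(n);K=np.array(c["camera_matrix"]);T=np.array(c["world_from_camera"])
    q=T[:3,:3].T@(np.array(P,float)-T[:3,3])
    p=q[:2]/q[2]
    if n=="wrist": r=np.hypot(*q[:2]);p=q[:2]/max(r,1e-9)*np.arctan2(r,q[2])
    return K[:2,:2]@p+K[:2,2]
E
python3 - <<'E'
from h import *
for k,(uv,z) in dict(specimen=((270,262),60),screen=((180,200),60),ep=((193,157),60),f=((228,180),60),obj=((260,189),60),ring=((286,218),60),can=((189,125),50),slider=((289,181),10),dish=((353,276),14)).items(): print(k,onz("top",uv,z).round())
E
```

```text
specimen [404. 140.  60.]
screen [544. 347.  60.]
ep [644. 318.  60.]
f [590. 237.  60.]
obj [569. 163.  60.]
ring [503. 104.  60.]
can [722. 331.  50.]
slider [594.  92.  10.]
dish [367. -58.  14.]
```

View pics/topc.png

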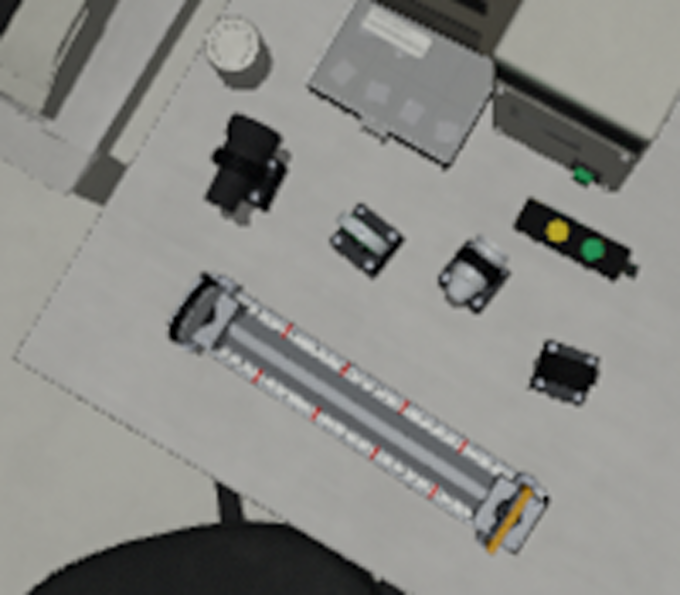

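```bash
cat >> h.py <<'E'
from scipy.spatial.transform import Rotation as Ro
def rows(target,yaw=None):
    """TCP world target -> total translation in present tool axes; turn about tool z"""
    s=observe();R=Ro.from_euler('xyz',s["ee_rot"]);R0=R
    d=R.inv().apply(np.array(target,float)-s["tool_pos"])
    print("at",s["tool_pos"].round(1),s["ee_rot"].round(3),"move(tool)",d.round(1),"len",round(np.linalg.norm(d)),end=" ")
    if yaw is not None:
        T=Ro.from_euler('xyz',[np.pi,0,yaw]);print("rotvec",(R.inv()*T).as_rotvec().round(4),end="")
    print()
E
python3 - <<'E'
from h import *
a=cv2.imread("pics/top0.png").astype(int)
b,g,r=a[...,0],a[...,1],a[...,2]
m=((r-g>35)&(r-b>35)).astype(np.uint8); 
n,l,st,ce=cv2.connectedComponentsWithStats(m)
for i in range(1,n):
    if 150<ce[i][0]<300 and 180<ce[i][1]<290: print(ce[i].round(1),st[i][4],onz("top",ce[i],8).round(1))
rows([470,230,340])
print(viewer.calibration("wrist"))
E
```

```text
[204.  206.8] 6 [530.5 299.4   8. ]
[220.9 218.2] 8 [502.8 257.9   8. ]
[195.1 220.1] 7 [498.  320.6   8. ]
[238.2 229.4] 5 [476.  215.6   8. ]
[212.4 231.4] 7 [470.9 278.1   8. ]
[230.  242.3] 7 [444.9 235.3   8. ]
[255.8 240.8] 5 [448.7 172.9   8. ]
[247.1 254. ] 8 [417.  193.7   8. ]
[269.5 262.7] 35 [396.7 139.7   8. ]
at [152.5 553.9 204.7] [-3.14  -0.     2.873] move(tool) [-392.1 -228.2 -135. ] len 473 
{'camera_matrix': array([[297.31863964,   0.        , 259.59476177],
       [  0.        , 297.31863964, 190.23048095],
       [  0.        ,   0.        ,   1.        ]]), 'world_from_camera': array([[ 2.66133251e-01,  9.38854475e-01,  2.18461364e-01,
         9.06253163e+01],
       [ 9.63935579e-01, -2.58940910e-01, -6.14638543e-02,
         5.71362731e+02],
       [-1.13703042e-03,  2.26940257e-01, -9.73908018e-01,
         3.83615916e+02],
       [ 0.00000000e+00,  0.00000000e+00,  0.00000000e+00,
         1.00000000e+00]])}
```

The manual's scale: shifts go in shares of 50 mm and turns go in shares of pi/2 rad. Converting my numbers, -50 mm is -1, -39 mm is -0.78.

```bash
echo '[{"sz": -1, "aperture": 80}, {"sx": -0.78, "sy": -0.46, "sz": -0.2, "aperture": 80}, {"sx": -0.78, "sy": -0.46, "sz": -0.2, "aperture": 80}, {"sx": -0.78, "sy": -0.46, "sz": -0.2, "aperture": 80}, {"sx": -0.78, "sy": -0.46, "sz": -0.2, "aperture": 80}]' | python3 -m handwheel; echo '[{"sx": -0.78, "sy": -0.46, "sz": -0.2, "aperture": 80}, {"sx": -0.78, "sy": -0.46, "sz": -0.2, "aperture": 60}, {"sx": -0.78, "sy": -0.46, "sz": -0.2, "aperture": 60}, {"sx": -0.78, "sy": -0.46, "sz": -0.2, "aperture": 60}, {"sx": -0.78, "sy": -0.46, "sz": -0.2, "aperture": 60}]' | python3 -m handwheel ; echo '[{"sx": -0.78, "sy": -0.42, "aperture": 60}, {"aperture": 60}, {"aperture": 60}, {"aperture": 60}]' | python3 -m handwheel; python3 - <<'E'
from h import *
import pickle
c=viewer.calibration("wrist");im=viewer.camera("wrist");cv2.imwrite("pics/w1.png",im);pickle.dump(c,open("w1.pkl","wb"))
E
```

```text
t: 0.6
tool_pos: [279.4, 422.8, 295.6]
ee_rot: [-3.141, -0.0, 2.874]
wrist_force: [1.1, 0.7, 0.2]
opening: 80.1
grasp_force: 0.0
t: 1.1
tool_pos: [436.9, 260.0, 345.6]
ee_rot: [-3.142, -0.0, 2.873]
wrist_force: [0.2, 0.8, -0.3]
opening: 60.2
grasp_force: 0.0
t: 1.5
tool_pos: [467.2, 231.6, 345.1]
ee_rot: [3.142, -0.001, 2.874]
wrist_force: [0.0, -0.8, -0.0]
opening: 59.9
grasp_force: 0.0
```

View pics/w1.png

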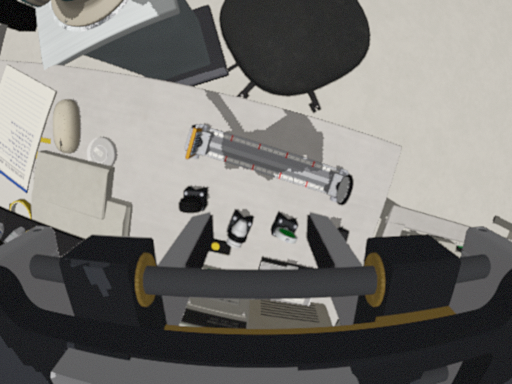

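Converted, -49 mm is -0.98, -3 mm is -0.06, 0.12 rad / 1.5708 = 0.0764.

```bash
echo '[{"sx": -0.98, "sy": -0.06, "aperture": 60}, {"sx": -0.98, "sy": -0.06, "aperture": 60}, {"drz": 0.0764, "aperture": 60}, {"drz": 0.0764, "aperture": 60}, {"aperture": 60}]' | python3 -m handwheel;  python3 - <<'E'
from h import *
import pickle
c=viewer.calibration("wrist");im=viewer.camera("wrist");pickle.dump(c,open("w2.pkl","wb"));cv2.imwrite("pics/w2.png",im)
cv2.imwrite("pics/w2c.png",cv2.resize(im[60:260,120:400],None,fx=2.8,fy=2.8,interpolation=cv2.INTER_CUBIC))
for k,p in dict(ep=(644,318,40),f=(590,237,40),o=(569,163,40),r=(503,104,40)).items(): print(k,proj("wrist",p).round())
E
```

```text
t: 2.05
tool_pos: [560.4, 200.5, 345.2]
ee_rot: [-3.141, -0.001, 2.635]
wrist_force: [0.3, -1.9, 1.1]
opening: 60.0
grasp_force: 0.0
ep [344. 172.]
f [287. 167.]
o [242. 177.]
r [192. 160.]
```

View pics/w2c.png

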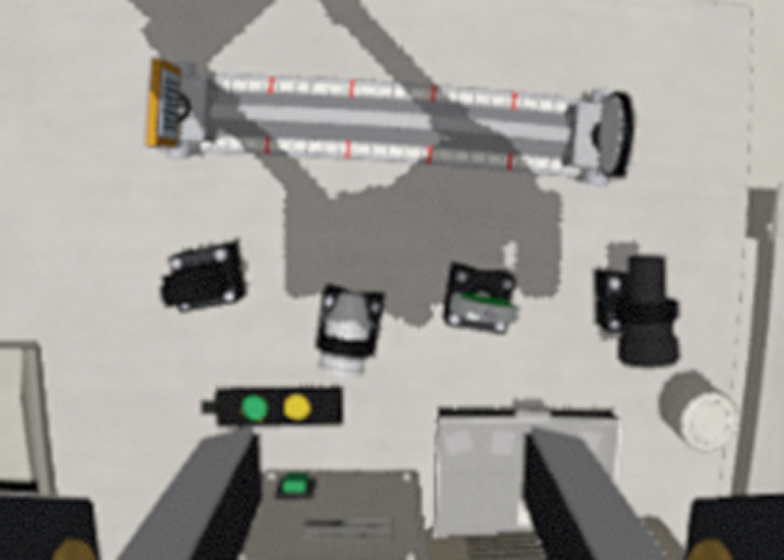

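```bash
python3 - <<'E'
from h import *
import pickle
c=pickle.load(open("w2.pkl","rb"))
g=cv2.cvtColor(cv2.imread("pics/w2.png"),cv2.COLOR_BGR2GRAY)
P=lambda u,v,z:onz("wrist",(120+(u+.5)/2.8-.5,60+(v+.5)/2.8-.5),z,c)[:2]
for k,pts in dict(ring=[(177,263),(221,254),(229,295)],obj=[(331,294),(375,298),(369,349)],filt=[(461,272),(507,284),(499,325),(453,313)],ep=[(614,283),(611,323)]).items():
    W=np.array([P(*p,36) for p in pts]);d=np.diff(W,axis=0)
    print(k,W.round(1).tolist(),"len",np.hypot(*d.T).round(1),"ang",np.arctan2(d[:,1],d[:,0]).round(3), "ctr",((W[0]+W[2])/2).round(1) if len(W)>2 else "")
r=[(267,145),(348,149),(430,155),(510,161)];q=[(271,85),(352,88),(433,93),(515,101)]
W=np.array([P(*p,8) for p in r+q]);print(W.round(1).tolist(),W.mean(0));v=W[[3,7]].mean(0)-W[[0,4]].mean(0);print(v,np.hypot(*v),np.arctan2(v[1],v[0]))
E
```

```text
ring [[485.5, 94.9], [494.6, 121.3], [518.3, 112.9]] len [27.9 25.1] ang [ 1.24  -0.342] ctr [501.9 103.9]
obj [[548.0, 166.7], [562.8, 188.3], [588.0, 170.1]] len [26.2 31.1] ang [ 0.969 -0.627] ctr [568.  168.4]
filt [[573.9, 240.3], [593.3, 261.1], [613.0, 245.3], [593.2, 224.5]] len [28.5 25.2 28.7] ang [ 0.816 -0.676 -2.331] ctr [593.4 242.8]
ep [[624.0, 319.4], [645.2, 306.8]] len [24.6] ang [-0.537] ctr 
[[449.6, 174.5], [476.9, 216.7], [504.6, 258.9], [531.3, 300.8], [418.0, 195.1], [444.9, 237.4], [471.7, 279.2], [499.8, 321.6]] [474.60712027 248.02870257]
[ 81.77930613 126.45135761] 150.59150292080275 0.9967265480415223
```

```bash
python3 - <<'E'
from h import *
def tri(a,b):
    o1,d1=ray("top",a);o2,d2=ray("side",b);A=np.c_[d1,-d2];t=np.linalg.lstsq(A,o2-o1,rcond=None)[0];p=o1+d1*t[0];q=o2+d2*t[1];return ((p+q)/2).round(),np.linalg.norm(p-q).round(1)
print(tri((118,138),(158,205)),tri((158,47),(158,205)), tri((143,165),(165,300)))
print("tower",tri((298,160),(228,195)),tri((262,117),(190,215)))
for p in [(760,400,0),(500,420,0)]: print(proj("top",p),proj("side",p))
E
```

```text
(array([680., 466., 138.]), np.float64(20.7)) (array([793., 365., 131.]), np.float64(141.6)) (array([667., 471., -28.]), np.float64(55.6))
tower (array([644.,  71.,  15.]), np.float64(1.7)) (array([742., 156.,  -4.]), np.float64(29.2))
[165.8112117  115.58465427] [140.80341886 263.03988137]
[155.48703666 219.24461492] [283.25017182 271.62285058]
```

```bash
python3 - <<'E'
import cv2
a=cv2.imread("pics/side0.png")[90:330,0:340]; cv2.imwrite("pics/sidec.png",cv2.resize(a,None,fx=2.3,fy=2.3,interpolation=cv2.INTER_CUBIC))
E
```

```text
(no output)
```

View pics/sidec.png

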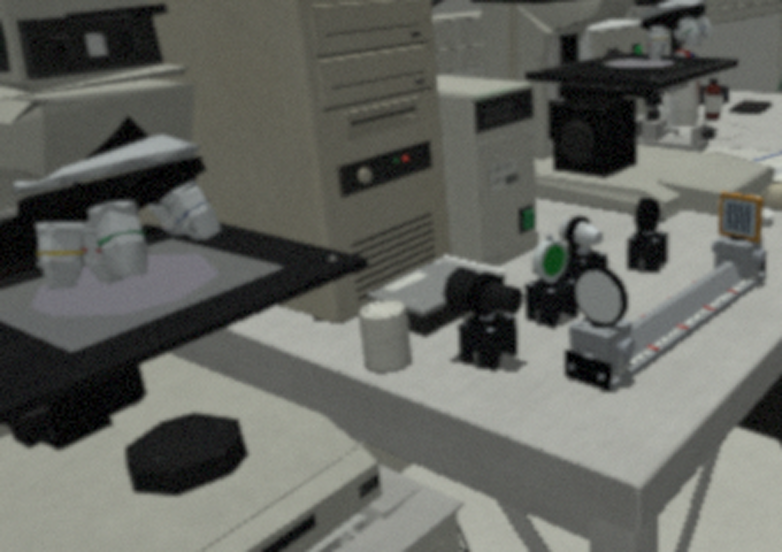

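```bash
cat > screws.py <<'E'
from h import *
from itertools import permutations
def fit(im,c,ctr,yaw,z=36,rad=7,verbose=True):
    """match local bright maxima on top-hat image to the 28(y) x 25(x) screw pattern near guess"""
    g=cv2.cvtColor(im,cv2.COLOR_BGR2GRAY);G=cv2.resize(g,None,fx=4,fy=4,interpolation=cv2.INTER_CUBIC)
    H=cv2.morphologyEx(G,cv2.MORPH_TOPHAT,cv2.getStructuringElement(cv2.MORPH_ELLIPSE,(29,29)))
    n,l,st,ce=cv2.connectedComponentsWithStats((H>45).astype(np.uint8))
    out=[]
    for sx in(-1,1):
        for sy in(-1,1):
            cs,sn=np.cos(yaw),np.sin(yaw);o=np.array([sx*12.5*cs-sy*14*sn,sx*12.5*sn+sy*14*cs])
            best=None
            for i in range(1,n):
                if 20<st[i][4]<900:
                    w=onz("wrist",(ce[i]+.5)/4-.5,z,c)[:2];e=np.hypot(*(w-ctr-o))
                    if e<rad and(best is None or e<best[0]):best=(e,w,st[i][4])
            if best: out.append((sx,sy,best[1],best[2]))
    for o in out: print("  ",o[0],o[1],o[2].round(1),o[3])
    return out
E
python3 - <<'E'
from screws import *
import pickle
c=pickle.load(open("w2.pkl","rb"));im=cv2.imread("pics/w2.png")
for k,p,y in [("obj",(567,169.5),-.61),("filt",(593.4,242.8),-.73),("ring",(502,104),-.335),("ep",(641.8,325.1),-.54)]:
    print(k);fit(im,c,np.array(p),y)
E
```

```text
obj
   -1 -1 [551.  163.4] 131
   -1 1 [567.3 185.6] 108
filt
   -1 -1 [576.4 239.3] 154
   -1 1 [593.1 260.6] 109
   1 -1 [596.5 223.5] 161
   1 1 [613.7 245.5] 76
ring
   -1 -1 [485.5  94.8] 149
   -1 1 [494.7 120.6] 275
   1 -1 [510.1  85.6] 38
   1 1 [518.1 113. ] 216
ep
   -1 -1 [624.3 319.2] 322
   1 -1 [646.4 308.3] 200
```

```bash
python3 - <<'E'
from h import *
rows([568,168.4,150],2.52)
E
```

```text
at [560.3 200.4 345.5] [ 3.142 -0.     2.637] move(tool) [-22.3 -24.3 195.5] len 198 rotvec [ 0.     -0.0004  0.1172]
```

Converted, 49 mm is 0.98, 47 mm is 0.94, 0.117 rad / 1.5708 = 0.0745.

```bash
echo '[{"sx": -0.222, "sy": -0.242, "sz": 0.94, "aperture": 60}, {"sx": -0.224, "sy": -0.244, "sz": 0.94, "aperture": 60}, {"sz": 0.98, "aperture": 60}, {"sz": 0.98, "aperture": 60}, {"drz": 0.0745, "sz": 0.07, "aperture": 60}]' | python3 -m handwheel; echo '[{"aperture": 60}]' | python3 -m handwheel;python3 - <<'E'
from h import *
rows([568,168.4,7],2.52)
cv2.imwrite("pics/w3.png",cv2.resize(viewer.camera("wrist")[100:,60:460],None,fx=2,fy=2))
print(proj("wrist",[568,168.4,36]))
E
```

```text
t: 2.6
tool_pos: [562.7, 167.0, 143.5]
ee_rot: [-3.132, -0.009, 2.517]
wrist_force: [-1.2, 0.1, -0.8]
opening: 60.0
grasp_force: 0.0
t: 2.7
tool_pos: [566.7, 167.8, 148.3]
ee_rot: [-3.139, -0.003, 2.519]
wrist_force: [0.2, -0.6, 1.5]
opening: 59.7
grasp_force: 0.0
at [566.7 167.8 148.3] [-3.139e+00 -3.000e-03  2.519e+00] move(tool) [ -1.1   1.6 141.3] len 141 rotvec [-0.0026 -0.0028 -0.0006]
[259.29125524 186.11845306]
```

View pics/w3.png

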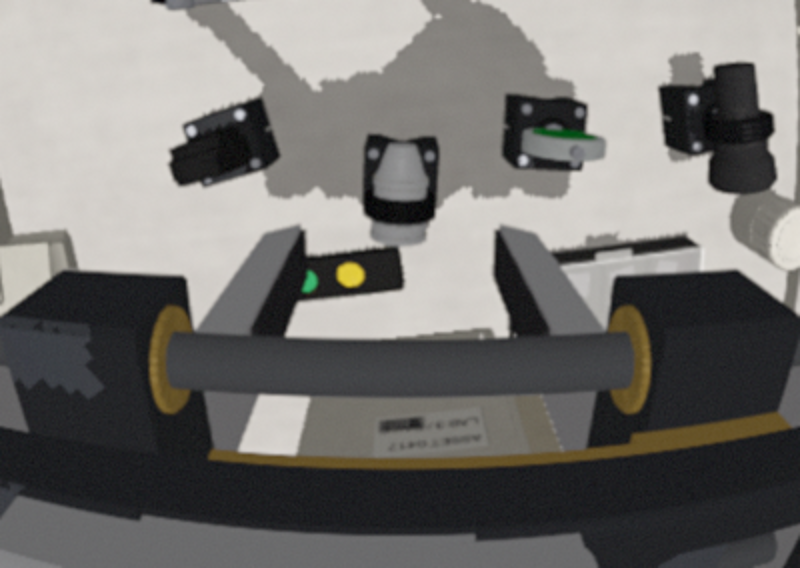

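```bash
python3 - <<'E'
from screws import *
c=viewer.calibration("wrist")
P=lambda u,v,z:onz("wrist",(60+(u+.5)/2-.5,100+(v+.5)/2-.5),z,c)[:2]
for k,a,b,q in [("obj",(374,153),(429,156),None),("filt",(527,108),(579,113),(522,160)),("ring",(192,130),(240,114),(256,162)),("ep",(692,99),(697,147),None)]:
    A,B=P(*a,36),P(*b,36);d=B-A;print(k,A.round(1),B.round(1),np.hypot(*d).round(1),"dir",np.arctan2(d[1],d[0]).round(3),q and (P(*q,36)).round(1))
im=np.zeros((384,512,3),np.uint8);im[100:,60:460]=cv2.resize(cv2.imread("pics/w3.png"),(400,284),interpolation=cv2.INTER_AREA)
for k,p,y in [("obj",(568,168.4),-.62),("filt",(594.5,242.4),-.67),("ring",(502,103.5),-.337),("ep",(642,326),-.5)]:
    print(k);fit(im,c,np.array(p),y)
E
```

```text
obj [552.5 164.1] [569.7 185.6] 27.6 dir 0.894 None
filt [578.3 240. ] [595.9 261.3] 27.7 dir 0.877 [599.  223.2]
ring [487.   94.5] [496.2 120.6] 27.7 dir 1.233 [520.7 112.1]
ep [626.2 319.9] [650.6 309.1] 26.7 dir -0.414 None
obj
   -1 -1 [552.4 163.6] 315
   -1 1 [569.8 185.8] 313
filt
   -1 -1 [578.4 239.6] 304
   -1 1 [595.5 261.5] 258
   1 -1 [599.3 223.6] 400
ring
   -1 -1 [486.9  94. ] 356
   -1 1 [496.1 120.2] 424
   1 -1 [512.8  84.9] 27
   1 1 [520.7 111.5] 283
ep
   -1 -1 [626.6 320.2] 438
   1 -1 [649.9 309.1] 295
```

```bash
python3 - <<'E'
from h import *
rows([569.6,167.2,7],2.49)
E
```

```text
at [568.2 167.9 150.1] [ 3.142 -0.     2.521] move(tool) [ -1.5   0.2 143.1] len 143 rotvec [ 0.0001 -0.0001  0.0309]
```

Converted, 40 mm is 0.8, 33 mm is 0.66, 0.03 rad / 1.5708 = 0.0191.

```bash
echo '[{"drz": 0.0191, "sx": -0.03, "sy": 0.004, "sz": 0.66, "aperture": 60}, {"sz": 0.8, "aperture": 60}, {"sz": 0.8, "aperture": 60}, {"sz": 0.6, "aperture": 60}, {"aperture": 60}]' | python3 -m handwheel; echo '[{"aperture": 30}, {"aperture": 30}, {"aperture": 30}, {"aperture": 30}]' | python3 -m handwheel 30
```

```text
t: 3.25
tool_pos: [568.0, 166.5, 4.9]
ee_rot: [-3.138, -0.003, 2.489]
wrist_force: [-0.5, 0.3, 0.1]
opening: 60.1
grasp_force: 0.0
t: 3.65
tool_pos: [571.3, 166.2, 9.3]
ee_rot: [3.14, 0.003, 2.487]
wrist_force: [-1.6, -1.5, 6.1]
opening: 37.9
grasp_force: 30.0
```

Converted, -45 mm is -0.9, -40 mm is -0.8.

```bash
echo '[{"sz": -0.2, "aperture": 30}, {"sz": -0.8, "aperture": 30}, {"sz": -0.9, "aperture": 30}, {"sz": -0.9, "aperture": 30}, {"aperture": 30}]' | python3 -m handwheel; python3 - <<'E'
from h import *
rows([433.9,185,145],-2.145)
E
```

```text
t: 4.15
tool_pos: [574.7, 167.5, 154.7]
ee_rot: [3.13, 0.01, 2.486]
wrist_force: [-0.1, -0.7, -1.7]
opening: 37.8
grasp_force: 30.0
at [574.7 167.5 154.7] [3.13  0.01  2.486] move(tool) [122.3 -72.1   7.7] len 142 rotvec [ 7.0000e-04  1.6700e-02 -1.6522e+00]
```

Converted, 30 mm is 0.6, 28 mm is 0.56, -0.15 rad / 1.5708 = -0.0955.

```bash
echo '[{"sx": 0.6, "sy": -0.36, "aperture": 30}, {"sx": 0.6, "sy": -0.36, "aperture": 30}, {"sx": 0.6, "sy": -0.36, "aperture": 30}, {"sx": 0.56, "sy": -0.36, "aperture": 30}, {"drz": -0.0955, "aperture": 30}]' | python3 -m handwheel;echo '[{"drz": -0.0955, "aperture": 30}, {"drz": -0.0955, "aperture": 30}, {"drz": -0.0955, "aperture": 30}, {"drz": -0.0955, "aperture": 30}, {"drz": -0.0955, "aperture": 30}]' | python3 -m handwheel;echo '[{"drz": -0.0955, "aperture": 30}, {"drz": -0.0955, "aperture": 30}, {"drz": -0.0955, "aperture": 30}, {"drz": -0.0955, "aperture": 30}, {"drz": -0.0955, "aperture": 30}]' | python3 -m handwheel;echo '[{"aperture": 30}, {"aperture": 30}, {"aperture": 30}]' | python3 -m handwheel; python3 - <<'E'
from h import *
rows([433.9,185,145],-2.145)
E
```

```text
t: 4.65
tool_pos: [426.0, 181.1, 146.0]
ee_rot: [-3.138, -0.006, 2.641]
wrist_force: [-0.2, 0.3, -1.8]
opening: 38.3
grasp_force: 30.0
t: 5.15
tool_pos: [431.7, 181.3, 146.3]
ee_rot: [3.141, -0.001, -2.891]
wrist_force: [-0.5, 0.2, -3.1]
opening: 37.6
grasp_force: 30.0
t: 5.65
tool_pos: [431.7, 181.2, 146.3]
ee_rot: [3.14, -0.001, -2.141]
wrist_force: [-0.7, 0.3, -2.1]
opening: 37.5
grasp_force: 30.0
t: 5.95
tool_pos: [432.3, 181.3, 146.7]
ee_rot: [3.141, -0.0, -2.149]
wrist_force: [-0.8, -0.6, -2.3]
opening: 37.8
grasp_force: 30.0
at [432.3 181.3 146.7] [ 3.141 -0.    -2.149] move(tool) [-4.   0.7  1.7] len 4 rotvec [ 0.0005 -0.0002 -0.0044]
```

```bash
cat > ticks.py <<'E'
from h import *
def ticks(show=True,save=None):
    c=viewer.calibration("wrist");im=viewer.camera("wrist")
    if save: cv2.imwrite(save,im)
    G=cv2.resize(im,None,fx=2,fy=2,interpolation=cv2.INTER_CUBIC).astype(int);b,g,r=G[...,0],G[...,1],G[...,2]
    n,l,st,ce=cv2.connectedComponentsWithStats(((r-g>40)&(r-b>40)).astype(np.uint8))
    u=np.array([np.cos(.997),np.sin(.997)]);v=np.array([u[1],-u[0]])
    for i in range(1,n):
        if st[i][4]>8:
            w=onz("wrist",(ce[i]+.5)/2-.5,8,c)[:2];d=w-[474.6,248];a,p=d@u,d@v
            if abs(a)<90 and 10<abs(p)<28: print(w.round(1),"along",a.round(1),"across",p.round(1),st[i][4])
E
python3 -c "
from ticks import *
ticks(save='pics/t1.png')"
```

```text
[449.9 174.6] along -75.0 across 19.1 101
[417.8 195.4] along -75.0 across -19.1 113
```

Converted, 40 mm is 0.8, 27 mm is 0.54.

```bash
echo '[{"sx": -0.08, "sy": 0.014, "sz": 0.54, "aperture": 30}, {"sz": 0.8, "aperture": 30}, {"sz": 0.8, "aperture": 30}, {"aperture": 30}, {"aperture": 30}]' | python3 -m handwheel;python3 - <<'E'
from h import *
rows([433.9,185,20],-2.145)
E
echo '[{"sz": 0.16, "aperture": 30}, {"sz": 0.1, "aperture": 30}, {"sz": 0.06, "aperture": 30}, {"sz": 0.04, "aperture": 30}, {"aperture": 30}]' | python3 -m handwheel
```

```text
t: 6.5
tool_pos: [434.2, 185.0, 40.1]
ee_rot: [3.141, -0.001, -2.148]
wrist_force: [-0.9, -0.2, -2.4]
opening: 37.6
grasp_force: 30.0
at [434.2 185.   40.1] [ 3.141e+00 -1.000e-03 -2.148e+00] move(tool) [ 0.1  0.2 20.1] len 20 rotvec [ 0.0008 -0.0008 -0.003 ]
t: 7.0
tool_pos: [434.0, 185.2, 22.1]
ee_rot: [3.141, 0.0, -2.148]
wrist_force: [-0.1, 1.0, -2.0]
opening: 37.7
grasp_force: 30.0
```

Converted, 1.5 mm is 0.03.

```bash
echo '[{"sz": 0.03, "aperture": 30}, {"sz": 0.03, "aperture": 30}, {"aperture": 30}]' | python3 -m handwheel;echo '[{"sz": 0.03, "aperture": 30}, {"sz": 0.02, "aperture": 30}, {"aperture": 30}]' | python3 -m handwheel
```

```text
t: 7.3
tool_pos: [433.1, 185.7, 20.2]
ee_rot: [3.14, 0.0, -2.148]
wrist_force: [-5.9, 2.2, 10.5]
opening: 38.0
grasp_force: 30.0
t: 7.6
tool_pos: [433.1, 185.7, 20.1]
ee_rot: [3.14, 0.001, -2.148]
wrist_force: [-9.5, 2.0, 33.6]
opening: 37.9
grasp_force: 30.0
```

Converted, -20 mm is -0.4, -2 mm is -0.04.

```bash
echo '[{"sz": -0.04, "aperture": 30}, {"aperture": 60}, {"aperture": 60}, {"aperture": 60}, {"sz": -0.4, "aperture": 60}]' | python3 -m handwheel;echo '[{"sz": -0.8, "aperture": 60}, {"sz": -0.9, "aperture": 60}, {"sz": -0.8, "aperture": 60}, {"sx": -0.8, "sz": -0.4, "aperture": 60}, {"sx": -0.8, "sz": -0.4, "aperture": 60}]' | python3 -m handwheel;echo '[{"sx": -0.8, "aperture": 60}, {"aperture": 60}, {"aperture": 60}, {"aperture": 60}]' | python3 -m handwheel;python3 - <<'E'
from ticks import *
ticks(save="pics/t2.png")
c=viewer.calibration("wrist")
from screws import fit
a=cv2.imread("pics/t2.png")
fit(a,c,np.array([433.9,185]),.997,z=47)
p=proj("wrist",[433.9,185,47],c).astype(int);print(p)
cv2.imwrite("pics/t2c.png",cv2.resize(a[max(0,p[1]-75):p[1]+75,p[0]-100:p[0]+100],None,fx=4,fy=4,interpolation=cv2.INTER_CUBIC))
E
```

```text
t: 8.1
tool_pos: [432.6, 184.3, 36.6]
ee_rot: [3.138, -0.004, -2.148]
wrist_force: [-0.5, -0.5, -0.6]
opening: 59.6
grasp_force: 0.0
t: 8.6
tool_pos: [478.9, 252.3, 205.5]
ee_rot: [-3.139, 0.002, -2.149]
wrist_force: [0.5, -0.2, -0.5]
opening: 60.0
grasp_force: 0.0
t: 9.0
tool_pos: [498.7, 284.6, 202.6]
ee_rot: [3.141, -0.002, -2.148]
wrist_force: [0.3, -0.2, -0.7]
opening: 60.0
grasp_force: 0.0
[452.2 172.5] along -75.6 across 22.1 47
[414.8 196.8] along -75.5 across -22.5 42
[476.6 216.4] along -25.4 across 18.8 94
[445.1 237. ] along -25.3 across -18.8 83
[504.  258.4] along 24.7 across 19.1 80
[471.8 279.4] along 24.8 across -19.3 85
[531.4 300.2] along 74.7 across 19.3 70
[498.9 321.4] along 74.8 across -19.4 70
   -1 -1 [437.5 164.1] 216
   -1 1 [413.  179.9] 186
   1 -1 [452.6 185.5] 116
   1 1 [426.7 203. ] 64
[260  74]
```

View pics/t2c.png

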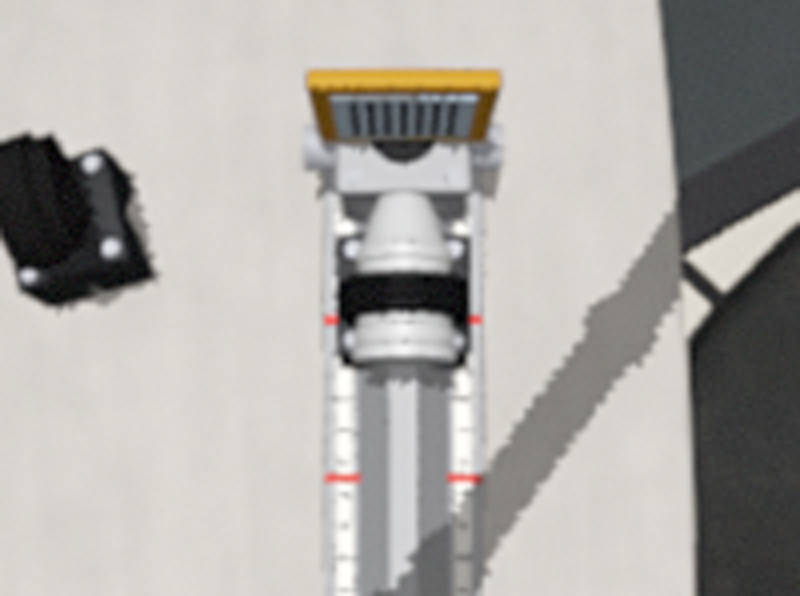

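Converted, 40 mm is 0.8, 20 mm is 0.4.

```bash
echo '[{"sx": 0.8, "sz": 0.4, "aperture": 60}, {"sx": 0.8, "sz": 0.4, "aperture": 60}, {"sx": 0.8, "aperture": 60}, {"sz": 0.8, "aperture": 60}, {"sz": 0.8, "aperture": 60}]' | python3 -m handwheel;echo '[{"sz": 0.9, "aperture": 60}, {"sz": 0.2, "aperture": 60}, {"aperture": 60}, {"aperture": 60}]' | python3 -m handwheel;python3 - <<'E'
from h import *
rows([433.5,185.4,21],-2.145)
E
```

```text
t: 9.55
tool_pos: [434.1, 183.5, 84.2]
ee_rot: [-3.138, 0.003, -2.15]
wrist_force: [1.1, -0.3, -0.4]
opening: 59.8
grasp_force: 0.0
t: 9.95
tool_pos: [435.4, 185.1, 29.9]
ee_rot: [-3.14, 0.002, -2.148]
wrist_force: [1.3, -0.4, 0.7]
opening: 59.9
grasp_force: 0.0
at [435.4 185.1  29.9] [-3.140e+00  2.000e-03 -2.148e+00] move(tool) [0.9 1.8 8.9] len 9 rotvec [-0.0017  0.0019 -0.0027]
```

Converted, 9 mm is 0.18, 1 mm is 0.02.

```bash
echo '[{"sx": 0.01, "sy": 0.02, "sz": 0.18, "aperture": 60}, {"aperture": 30}, {"aperture": 30}, {"aperture": 30}, {"aperture": 30}]' | python3 -m handwheel 30;echo '[{"sz": -0.04, "aperture": 30}, {"sz": -0.02, "aperture": 30}, {"aperture": 30}]' | python3 -m handwheel; echo '[{"sx": -0.044, "aperture": 30}, {"aperture": 30}, {"aperture": 30}]' | python3 -m handwheel
```

```text
t: 10.45
tool_pos: [433.0, 185.6, 19.9]
ee_rot: [3.141, 0.001, -2.148]
wrist_force: [-0.9, 2.4, 3.2]
opening: 37.9
grasp_force: 30.0
t: 10.75
tool_pos: [433.1, 185.0, 22.4]
ee_rot: [-3.142, -0.0, -2.147]
wrist_force: [0.8, 0.2, -2.4]
opening: 37.9
grasp_force: 30.0
t: 11.05
tool_pos: [434.3, 187.0, 22.3]
ee_rot: [3.141, -0.0, -2.147]
wrist_force: [-0.3, -0.4, -2.8]
opening: 37.5
grasp_force: 30.0
```

The manual's scale: shifts go in shares of 50 mm and turns go in shares of pi/2 rad. Converting my numbers, 2 mm is 0.04, 1.5 mm is 0.03.

```bash
cat > chk.py <<'E'
import sys
from ticks import *
from screws import fit
def chk(along,f):
    ticks(save=f);c=viewer.calibration("wrist");u=np.array([np.cos(.997),np.sin(.997)]);v=np.array([-u[1],u[0]])
    o=fit(cv2.imread(f),c,np.array([474.6,248])+along*u,.997,z=47)
    for sx,sy,w,_ in o: d=w-[474.6,248];print("along",(d@u-sx*13).round(1),"across",(d@v-sy*14).round(1))
chk(float(sys.argv[1]),sys.argv[2])
E
echo '[{"sz": 0.04, "aperture": 30}, {"sz": 0.03, "aperture": 30}, {"sz": 0.02, "aperture": 30}, {"aperture": 30}, {"aperture": 30}]' | python3 -m handwheel;echo '[{"sz": -0.04, "aperture": 30}, {"aperture": 60}, {"aperture": 60}, {"aperture": 60}, {"sz": -0.4, "aperture": 60}]' | python3 -m handwheel;echo '[{"sz": -0.8, "aperture": 60}, {"sz": -0.9, "aperture": 60}, {"sz": -0.8, "aperture": 60}, {"sx": -0.8, "sz": -0.4, "aperture": 60}, {"sx": -0.8, "sz": -0.4, "aperture": 60}]' | python3 -m handwheel;echo '[{"sx": -0.8, "aperture": 60}, {"aperture": 60}, {"aperture": 60}, {"aperture": 60}]' | python3 -m handwheel;python3 chk.py -75 pics/t3.png
```

```text
t: 11.55
tool_pos: [434.0, 187.2, 19.9]
ee_rot: [3.141, 0.001, -2.147]
wrist_force: [-3.9, 0.0, 16.7]
opening: 37.6
grasp_force: 30.0
t: 12.05
tool_pos: [432.3, 186.3, 38.1]
ee_rot: [3.138, -0.004, -2.147]
wrist_force: [-0.8, -0.3, 0.1]
opening: 59.7
grasp_force: 0.0
t: 12.55
tool_pos: [478.7, 254.4, 207.1]
ee_rot: [-3.14, 0.002, -2.149]
wrist_force: [0.9, -0.1, 0.0]
opening: 59.8
grasp_force: 0.0
t: 12.95
tool_pos: [498.6, 286.6, 204.2]
ee_rot: [3.14, -0.002, -2.148]
wrist_force: [-0.3, 0.5, 0.1]
opening: 60.0
grasp_force: 0.0
[452.2 172.6] along -75.5 across 22.1 43
[415.  196.9] along -75.3 across -22.3 45
[476.5 216.3] along -25.6 across 18.8 98
[444.7 237. ] along -25.5 across -19.2 101
[504.4 258.2] along 24.7 across 19.5 84
[471.8 279.3] along 24.8 across -19.4 84
[531.4 300.6] along 75.0 across 19.2 77
[499.2 321.5] along 75.1 across -19.2 80
   -1 -1 [438.6 165.7] 217
   -1 1 [414.2 181.6] 219
   1 -1 [453.6 187. ] 107
   1 1 [427.7 204.1] 128
along -75.6 across -0.4
along -75.5 across 0.7
along -75.6 across -1.5
along -75.4 across 1.6
```

```bash
python3 - <<'E'
from h import *
rows([595.5,242.3,160],2.47)
E
```

```text
at [498.7 286.5 204.4] [ 3.141e+00 -2.000e-03 -2.148e+00] move(tool) [ -15.9 -105.3   44.3] len 115 rotvec [-8.0000e-04 -2.0000e-03  1.6653e+00]
```

Converted, 0.15 rad / 1.5708 = 0.0955.

```bash
echo '[{"drz": 0.0955, "aperture": 60}, {"drz": 0.0955, "aperture": 60}, {"drz": 0.0955, "aperture": 60}, {"drz": 0.0955, "aperture": 60}, {"drz": 0.0955, "aperture": 60}]' | python3 -m handwheel; echo '[{"drz": 0.0955, "aperture": 60}, {"drz": 0.0955, "aperture": 60}, {"drz": 0.0955, "aperture": 60}, {"drz": 0.0955, "aperture": 60}, {"drz": 0.0955, "aperture": 60}]' | python3 -m handwheel >/dev/null; echo '[{"drz": 0.0955, "aperture": 60}, {"drz": 0.0095, "aperture": 60}, {"aperture": 60}, {"aperture": 60}]' | python3 -m handwheel; python3 - <<'E'
from h import *
rows([595.5,242.3,160],2.47)
E
```

```text
t: 13.5
tool_pos: [498.9, 286.3, 205.0]
ee_rot: [-3.141, -0.001, -2.905]
wrist_force: [0.5, 0.4, 0.3]
opening: 60.0
grasp_force: 0.0
t: 14.4
tool_pos: [499.5, 287.1, 205.1]
ee_rot: [3.142, 0.0, 2.472]
wrist_force: [0.8, 0.1, 0.3]
opening: 60.0
grasp_force: 0.0
at [499.5 287.1 205.1] [3.142 0.    2.472] move(tool) [-103.1   24.4   45.1] len 115 rotvec [0.     0.     0.0024]
```

Converted, -35 mm is -0.7, -34 mm is -0.68.

```bash
echo '[{"sx": -0.68, "sy": 0.16, "sz": 0.3, "aperture": 60}, {"sx": -0.68, "sy": 0.16, "sz": 0.3, "aperture": 60}, {"sx": -0.7, "sy": 0.16, "sz": 0.3, "aperture": 60}, {"aperture": 60}, {"aperture": 60}]' | python3 -m handwheel; echo '[{"aperture": 60}, {"aperture": 60}]' | python3 -m handwheel; python3 - <<'E'
from screws import *
c=viewer.calibration("wrist");im=viewer.camera("wrist");cv2.imwrite("pics/t4.png",im)
for k,p,y in [("filt",(595.5,242.3),-.67),("ring",(502.5,103.3),-.337),("ep",(642,326),-.46)]: print(k);fit(im,c,np.array(p),y)
rows([595.5,242.3,9],2.47)
E
```

```text
t: 14.9
tool_pos: [595.1, 241.8, 159.1]
ee_rot: [-3.14, -0.002, 2.47]
wrist_force: [-0.4, -0.5, 0.6]
opening: 60.0
grasp_force: 0.0
t: 15.1
tool_pos: [594.6, 243.1, 160.9]
ee_rot: [3.141, 0.0, 2.472]
wrist_force: [-0.8, -0.3, -0.6]
opening: 60.0
grasp_force: 0.0
filt
   -1 -1 [576.1 239. ] 337
   -1 1 [593.4 261. ] 351
ring
   -1 -1 [485.1  94.7] 259
   -1 1 [494.3 120.7] 400
   1 -1 [510.1  85.5] 112
   1 1 [518.5 111.9] 381
ep
   -1 -1 [623.9 319.1] 311
   1 -1 [647.5 308.2] 278
at [594.7 243.1 160.9] [3.14  0.    2.472] move(tool) [ -1.1  -0.3 151.9] len 152 rotvec [0.0011 0.0005 0.0022]
```

Converted, 45 mm is 0.9, 40 mm is 0.8, 0.003 rad / 1.5708 = 0.0019.

```bash
echo '[{"drz": 0.0019, "sx": -0.018, "sy": 0.012, "sz": 0.8, "aperture": 60}, {"sz": 0.9, "aperture": 60}, {"sz": 0.8, "aperture": 60}, {"sz": 0.4, "aperture": 60}, {"sz": 0.14, "aperture": 60}]' | python3 -m handwheel; echo '[{"aperture": 60}, {"aperture": 60}, {"aperture": 60}, {"aperture": 60}]' | python3 -m handwheel; python3 -c "
from h import *
rows([595,242,9],2.473)"
```

```text
t: 15.65
tool_pos: [594.1, 242.3, 5.9]
ee_rot: [-3.138, -0.003, 2.469]
wrist_force: [-0.1, 0.2, -0.4]
opening: 59.8
grasp_force: 0.0
t: 16.05
tool_pos: [597.4, 242.6, 9.6]
ee_rot: [3.139, 0.002, 2.468]
wrist_force: [0.6, -0.1, 0.5]
opening: 60.2
grasp_force: 0.0
at [597.4 242.6   9.6] [3.139e+00 2.000e-03 2.468e+00] move(tool) [ 1.5 -2.   0.6] len 3 rotvec [ 0.0024  0.0016 -0.0051]
```

Converted, -2 mm is -0.04, 1.5 mm is 0.03.

```bash
echo '[{"sx": 0.03, "sy": -0.04, "aperture": 60}, {"aperture": 60}, {"aperture": 60}]' | python3 -m handwheel; echo '[{"aperture": 30}, {"aperture": 30}, {"aperture": 30}, {"aperture": 30}, {"aperture": 30}]' | python3 -m handwheel 30
```

```text
t: 16.35
tool_pos: [593.9, 241.6, 8.2]
ee_rot: [3.141, 0.0, 2.468]
wrist_force: [-0.7, -0.2, 0.2]
opening: 60.1
grasp_force: 0.0
t: 16.85
tool_pos: [594.1, 241.7, 7.9]
ee_rot: [3.141, 0.0, 2.468]
wrist_force: [0.1, 0.0, -0.5]
opening: 39.1
grasp_force: 30.0
```

Converted, -45 mm is -0.9, -40 mm is -0.8.

```bash
echo '[{"sz": -0.2, "aperture": 30}, {"sz": -0.8, "aperture": 30}, {"sz": -0.9, "aperture": 30}, {"sz": -0.8, "aperture": 30}, {"aperture": 30}]' | python3 -m handwheel;echo '[{"sx": 0.632, "sy": -0.63, "aperture": 30}, {"sx": 0.632, "sy": -0.63, "aperture": 30}, {"sx": 0.632, "sy": -0.63, "aperture": 30}, {"drz": -0.0955, "aperture": 30}, {"drz": -0.0955, "aperture": 30}]' | python3 -m handwheel;echo '[{"drz": -0.0955, "aperture": 30}, {"drz": -0.0955, "aperture": 30}, {"drz": -0.0955, "aperture": 30}, {"drz": -0.0955, "aperture": 30}, {"drz": -0.0955, "aperture": 30}]' | python3 -m handwheel >/dev/null;echo '[{"drz": -0.0955, "aperture": 30}, {"drz": -0.0955, "aperture": 30}, {"drz": -0.0955, "aperture": 30}, {"drz": -0.0955, "aperture": 30}, {"drz": -0.0108, "aperture": 30}]' | python3 -m handwheel;echo '[{"aperture": 30}, {"aperture": 30}, {"aperture": 30}]' | python3 -m handwheel; python3 - <<'E'
from h import *
rows([461,227,40],-2.145)
E
```

```text
t: 17.35
tool_pos: [597.9, 242.8, 150.2]
ee_rot: [3.131, 0.007, 2.468]
wrist_force: [1.5, 0.2, -1.8]
opening: 39.1
grasp_force: 30.0
t: 17.85
tool_pos: [458.0, 226.4, 142.2]
ee_rot: [-3.14, -0.002, 2.775]
wrist_force: [1.2, -0.0, -2.2]
opening: 39.3
grasp_force: 30.0
t: 18.85
tool_pos: [459.9, 226.5, 142.0]
ee_rot: [3.14, -0.002, -2.148]
wrist_force: [-0.4, -0.4, -1.8]
opening: 38.8
grasp_force: 30.0
t: 19.15
tool_pos: [460.7, 226.9, 142.8]
ee_rot: [3.141, -0.0, -2.15]
wrist_force: [-1.0, 0.3, -2.5]
opening: 38.9
grasp_force: 30.0
at [460.7 226.9 142.8] [ 3.141 -0.    -2.15 ] move(tool) [ -0.3  -0.2 102.8] len 103 rotvec [ 0.0003 -0.0002 -0.0046]
```

Converted, 40 mm is 0.8, 25 mm is 0.5.

```bash
echo '[{"sz": 0.8, "aperture": 30}, {"sz": 0.8, "aperture": 30}, {"sz": 0.5, "aperture": 30}, {"sz": 0.16, "aperture": 30}, {"sz": 0.1, "aperture": 30}]' | python3 -m handwheel; echo '[{"sz": 0.04, "aperture": 30}, {"sz": 0.03, "aperture": 30}, {"sz": 0.03, "aperture": 30}, {"sz": 0.03, "aperture": 30}, {"aperture": 30}]' | python3 -m handwheel; echo '[{"sz": 0.02, "aperture": 30}, {"aperture": 30}]' | python3 -m handwheel
```

```text
t: 19.65
tool_pos: [461.0, 227.0, 24.6]
ee_rot: [3.141, -0.0, -2.149]
wrist_force: [0.3, -0.6, -1.3]
opening: 39.4
grasp_force: 30.0
t: 20.15
tool_pos: [460.9, 227.5, 19.1]
ee_rot: [3.141, 0.001, -2.149]
wrist_force: [-1.6, 2.7, 2.1]
opening: 39.3
grasp_force: 30.0
t: 20.35
tool_pos: [460.9, 227.7, 18.8]
ee_rot: [3.141, 0.002, -2.149]
wrist_force: [-3.9, 2.7, 7.7]
opening: 39.0
grasp_force: 30.0
```

Seated at the expected height. Release, rise, check.

Converted, -1.5 mm is -0.03, 1 mm is 0.02.

```bash
echo '[{"sz": 0.02, "aperture": 30}, {"sz": -0.03, "aperture": 30}, {"aperture": 60}, {"aperture": 60}, {"aperture": 60}]' | python3 -m handwheel; echo '[{"sz": -0.4, "aperture": 60}, {"sz": -0.8, "aperture": 60}, {"sz": -0.9, "aperture": 60}, {"sz": -0.8, "aperture": 60}, {"sx": -0.8, "sz": -0.4, "aperture": 60}]' | python3 -m handwheel;echo '[{"sx": -0.8, "sz": -0.4, "aperture": 60}, {"sx": -0.6, "aperture": 60}, {"aperture": 60}, {"aperture": 60}, {"aperture": 60}]' | python3 -m handwheel;python3 chk.py -25 pics/t5.png; python3 -c "
from h import *
c=viewer.calibration('wrist');a=cv2.imread('pics/t5.png');p=proj('wrist',[461,227,47],c).astype(int)
cv2.imwrite('pics/t5c.png',cv2.resize(a[max(0,p[1]-75):p[1]+75,p[0]-100:p[0]+100],None,fx=3,fy=3,interpolation=cv2.INTER_CUBIC))"
```

```text
t: 20.85
tool_pos: [461.3, 226.8, 17.9]
ee_rot: [-3.141, 0.0, -2.148]
wrist_force: [-0.0, -0.2, -0.3]
opening: 58.6
grasp_force: 0.0
t: 21.35
tool_pos: [482.6, 258.3, 187.1]
ee_rot: [-3.138, 0.001, -2.151]
wrist_force: [1.7, 0.5, -0.3]
opening: 59.7
grasp_force: 0.0
t: 21.85
tool_pos: [520.1, 318.0, 202.2]
ee_rot: [3.141, -0.002, -2.149]
wrist_force: [-0.6, 0.4, -0.1]
opening: 59.7
grasp_force: 0.0
[452.2 172.6] along -75.5 across 22.2 37
[414.7 196.7] along -75.5 across -22.5 43
[479.2 214.6] along -25.6 across 22.0 48
[441.6 238.8] along -25.6 across -22.7 42
[504.  258.4] along 24.7 across 19.1 97
[471.8 279.2] along 24.7 across -19.3 78
[531.4 300.4] along 74.8 across 19.3 77
[499.  321.3] along 74.8 across -19.3 85
   -1 -1 [465.6 208.2] 275
   -1 1 [442.  223.6] 255
   1 -1 [479.8 230.7] 408
   1 1 [456.5 245.9] 393
along -25.3 across -0.0
along -25.3 across 0.2
along -24.7 across 0.2
along -24.6 across 0.0
```

View pics/t5c.png

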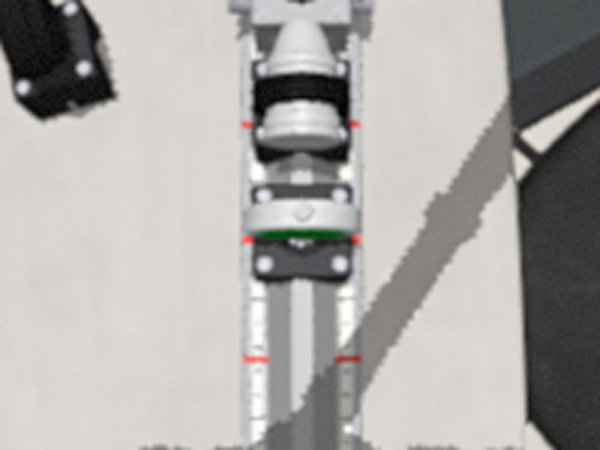

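Converted, 0.15 rad / 1.5708 = 0.0955.

```bash
echo '[{"drz": 0.0955, "aperture": 60}, {"drz": 0.0955, "aperture": 60}, {"drz": 0.0955, "aperture": 60}, {"drz": 0.0955, "aperture": 60}, {"drz": 0.0955, "aperture": 60}]' | python3 -m handwheel >/dev/null; echo '[{"drz": 0.0955, "aperture": 60}, {"drz": 0.0955, "aperture": 60}, {"drz": 0.0955, "aperture": 60}, {"drz": 0.0859, "aperture": 60}, {"aperture": 60}]' | python3 -m handwheel; python3 - <<'E'
from h import *
rows([502,103.2,160],2.798)
E
```

```text
t: 22.9
tool_pos: [520.4, 318.1, 203.0]
ee_rot: [-3.141, -0.0, 2.799]
wrist_force: [-0.1, 0.1, -0.1]
opening: 60.3
grasp_force: 0.0
at [520.4 318.1 203. ] [-3.141 -0.     2.799] move(tool) [ -54.8 -208.6   43.1] len 220 rotvec [-0.0004 -0.0002  0.0012]
```

Converted, -42 mm is -0.84, -41 mm is -0.82.

```bash
echo '[{"sx": -0.22, "sy": -0.84, "sz": 0.16, "aperture": 60}, {"sx": -0.22, "sy": -0.84, "sz": 0.16, "aperture": 60}, {"sx": -0.22, "sy": -0.84, "sz": 0.16, "aperture": 60}, {"sx": -0.22, "sy": -0.84, "sz": 0.18, "aperture": 60}, {"sx": -0.22, "sy": -0.82, "sz": 0.2, "aperture": 60}]' | python3 -m handwheel; echo '[{"aperture": 60}, {"aperture": 60}, {"aperture": 60}]' | python3 -m handwheel; python3 - <<'E'
from screws import *
c=viewer.calibration("wrist");im=viewer.camera("wrist")
fit(im,c,np.array([502,103.2]),-.343)
rows([502,103.2,8],2.798)
E
```

```text
t: 23.4
tool_pos: [501.9, 101.7, 159.9]
ee_rot: [3.142, 0.001, 2.803]
wrist_force: [1.1, 0.5, 0.6]
opening: 59.9
grasp_force: 0.0
t: 23.7
tool_pos: [503.0, 104.4, 160.4]
ee_rot: [3.141, 0.001, 2.801]
wrist_force: [0.3, 0.1, 0.2]
opening: 60.0
grasp_force: 0.0
   -1 -1 [484.9  94.2] 327
   -1 1 [494.3 120.4] 324
at [503.1 104.7 160.4] [3.141e+00 1.000e-03 2.802e+00] move(tool) [  0.6  -1.9 152.4] len 152 rotvec [0.001  0.0007 0.0037]
```

Converted, 45 mm is 0.9, 40 mm is 0.8, 0.004 rad / 1.5708 = 0.0025.

```bash
echo '[{"drz": 0.0025, "sx": 0.012, "sy": -0.04, "sz": 0.8, "aperture": 60}, {"sz": 0.9, "aperture": 60}, {"sz": 0.8, "aperture": 60}, {"sz": 0.4, "aperture": 60}, {"sz": 0.14, "aperture": 60}]' | python3 -m handwheel; echo '[{"aperture": 60}, {"aperture": 60}, {"aperture": 60}, {"aperture": 60}]' | python3 -m handwheel; python3 -c "
from h import *
rows([501.9,103,8],2.798)"
```

```text
t: 24.25
tool_pos: [500.0, 103.3, 5.8]
ee_rot: [-3.14, -0.004, 2.798]
wrist_force: [-0.8, 0.6, -0.4]
opening: 60.1
grasp_force: 0.0
t: 24.65
tool_pos: [502.6, 102.3, 9.2]
ee_rot: [3.14, 0.003, 2.796]
wrist_force: [-0.1, -0.4, 0.7]
opening: 60.0
grasp_force: 0.0
at [502.6 102.3   9.2] [3.140e+00 3.000e-03 2.796e+00] move(tool) [0.9 0.5 1.2] len 2 rotvec [ 0.0012  0.0025 -0.002 ]
```

Converted, 0.6 mm is 0.012, 0.3 mm is 0.006.

```bash
echo '[{"sx": 0.012, "sy": 0.006, "aperture": 60}, {"aperture": 60}, {"aperture": 30}, {"aperture": 30}, {"aperture": 30}]' | python3 -m handwheel 30; echo '[{"aperture": 30}, {"aperture": 30}]' | python3 -m handwheel; echo '[{"sz": -0.2, "aperture": 30}, {"sz": -0.8, "aperture": 30}, {"sz": -0.9, "aperture": 30}, {"sz": -0.8, "aperture": 30}, {"aperture": 30}]' | python3 -m handwheel;python3 - <<'E'
from h import *
rows([488.2,269,140],-2.145)
E
```

```text
t: 25.15
tool_pos: [501.0, 102.6, 8.0]
ee_rot: [3.141, -0.0, 2.796]
wrist_force: [1.2, 0.9, 0.6]
opening: 39.4
grasp_force: 3.4
t: 25.35
tool_pos: [501.1, 102.6, 7.9]
ee_rot: [3.141, -0.0, 2.796]
wrist_force: [-0.8, 0.4, -0.0]
opening: 38.6
grasp_force: 30.0
t: 25.85
tool_pos: [505.1, 102.9, 149.0]
ee_rot: [3.137, 0.011, 2.796]
wrist_force: [1.1, 0.0, -1.5]
opening: 38.5
grasp_force: 30.0
at [505.1 102.9 149. ] [3.137 0.011 2.796] move(tool) [ 72.3 150.6   8.9] len 167 rotvec [-0.0034  0.0128 -1.3422]
```

Converted, 38 mm is 0.76, 17.2 mm is 0.344, -0.15 rad / 1.5708 = -0.0955.

```bash
echo '[{"sx": 0.344, "sy": 0.76, "aperture": 30}, {"sx": 0.344, "sy": 0.76, "aperture": 30}, {"sx": 0.344, "sy": 0.76, "aperture": 30}, {"sx": 0.344, "sy": 0.76, "aperture": 30}, {"drz": -0.0955, "aperture": 30}]' | python3 -m handwheel;echo '[{"drz": -0.0955, "aperture": 30}, {"drz": -0.0955, "aperture": 30}, {"drz": -0.0955, "aperture": 30}, {"drz": -0.0955, "aperture": 30}, {"drz": -0.0955, "aperture": 30}]' | python3 -m handwheel >/dev/null;echo '[{"drz": -0.0955, "aperture": 30}, {"drz": -0.0955, "aperture": 30}, {"drz": -0.0904, "aperture": 30}, {"aperture": 30}, {"aperture": 30}]' | python3 -m handwheel;python3 - <<'E'
from h import *
rows([488.2,269,40],-2.145)
E
```

```text
t: 26.35
tool_pos: [486.4, 273.4, 141.8]
ee_rot: [3.14, -0.002, 2.953]
wrist_force: [-0.1, 0.1, -1.9]
opening: 38.5
grasp_force: 30.0
t: 27.35
tool_pos: [487.1, 268.6, 142.1]
ee_rot: [3.141, -0.001, -2.148]
wrist_force: [0.2, -0.1, -2.1]
opening: 38.5
grasp_force: 30.0
at [487.1 268.6 142.1] [ 3.141e+00 -1.000e-03 -2.148e+00] move(tool) [ -1.1  -0.8 102.1] len 102 rotvec [ 0.0011 -0.0014 -0.0034]
```

Converted, 40 mm is 0.8, 25 mm is 0.5.

```bash
echo '[{"sx": -0.01, "sy": -0.016, "sz": 0.8, "aperture": 30}, {"sz": 0.8, "aperture": 30}, {"sz": 0.5, "aperture": 30}, {"sz": 0.16, "aperture": 30}, {"sz": 0.1, "aperture": 30}]' | python3 -m handwheel; echo '[{"sz": 0.04, "aperture": 30}, {"sz": 0.03, "aperture": 30}, {"sz": 0.03, "aperture": 30}, {"sz": 0.03, "aperture": 30}, {"aperture": 30}]' | python3 -m handwheel; echo '[{"sz": 0.02, "aperture": 30}, {"aperture": 30}]' | python3 -m handwheel
```

```text
t: 27.85
tool_pos: [488.6, 268.8, 24.3]
ee_rot: [3.141, -0.001, -2.147]
wrist_force: [0.2, 0.6, -0.6]
opening: 38.4
grasp_force: 30.0
t: 28.35
tool_pos: [488.6, 270.0, 19.7]
ee_rot: [3.141, 0.002, -2.146]
wrist_force: [-3.8, 3.4, 5.7]
opening: 38.6
grasp_force: 30.0
t: 28.55
tool_pos: [488.2, 270.2, 18.9]
ee_rot: [3.14, 0.002, -2.147]
wrist_force: [-4.0, 4.1, 7.6]
opening: 38.4
grasp_force: 30.0
```

Converted, -1.5 mm is -0.03, 1 mm is 0.02.

```bash
echo '[{"sz": 0.02, "aperture": 30}, {"sz": -0.03, "aperture": 30}, {"aperture": 60}, {"aperture": 60}, {"aperture": 60}]' | python3 -m handwheel; echo '[{"sz": -0.4, "aperture": 60}, {"sz": -0.8, "aperture": 60}, {"sz": -0.9, "aperture": 60}, {"sz": -0.8, "aperture": 60}, {"sx": -0.8, "sz": -0.4, "aperture": 60}]' | python3 -m handwheel;echo '[{"sx": -0.8, "sz": -0.4, "aperture": 60}, {"aperture": 60}, {"aperture": 60}, {"aperture": 60}, {"aperture": 60}]' | python3 -m handwheel;python3 chk.py 25 pics/t6.png
```

```text
t: 29.05
tool_pos: [489.4, 268.6, 18.1]
ee_rot: [-3.14, 0.0, -2.145]
wrist_force: [-1.0, -0.4, 0.1]
opening: 58.0
grasp_force: 0.0
t: 29.55
tool_pos: [510.5, 300.0, 187.5]
ee_rot: [-3.138, 0.002, -2.148]
wrist_force: [0.9, 0.3, -0.4]
opening: 60.0
grasp_force: 0.0
t: 30.05
tool_pos: [531.1, 334.7, 201.9]
ee_rot: [3.14, -0.003, -2.146]
wrist_force: [-0.5, -0.4, -0.4]
opening: 59.6
grasp_force: 0.0
[452.2 172.5] along -75.6 across 22.2 40
[414.6 196.9] along -75.5 across -22.6 38
[479.3 214.6] along -25.5 across 22.1 44
[441.7 239.2] along -25.2 across -22.9 33
[531.3 300.3] along 74.7 across 19.2 92
[498.9 321.4] along 74.8 across -19.4 92
   -1 -1 [493.5 251.7] 345
   -1 1 [470.2 266.9] 339
   1 -1 [507.8 273.9] 396
   1 1 [484.8 288.8] 351
along 26.4 across 0.1
along 26.5 across -0.1
along 26.8 across 0.1
along 26.8 across -0.5
```

Converted, 45 mm is 0.9, 40 mm is 0.8.

```bash
echo '[{"sx": 0.8, "sz": 0.4, "aperture": 60}, {"sx": 0.8, "sz": 0.4, "aperture": 60}, {"sz": 0.8, "aperture": 60}, {"sz": 0.9, "aperture": 60}, {"sz": 0.8, "aperture": 60}]' | python3 -m handwheel; echo '[{"sz": 0.4, "aperture": 60}, {"aperture": 60}, {"aperture": 60}, {"aperture": 60}]' | python3 -m handwheel;echo '[{"aperture": 30}, {"aperture": 30}, {"aperture": 30}, {"aperture": 30}]' | python3 -m handwheel 30;echo '[{"sz": -0.04, "aperture": 30}, {"sz": -0.03, "aperture": 30}, {"aperture": 30}, {"aperture": 30}]' | python3 -m handwheel; echo '[{"aperture": 30}]' | python3 -m handwheel
```

```text
t: 30.6
tool_pos: [487.9, 267.7, 36.8]
ee_rot: [-3.141, 0.0, -2.147]
wrist_force: [0.6, -0.1, -0.6]
opening: 60.3
grasp_force: 0.0
t: 31.0
tool_pos: [490.0, 269.2, 19.6]
ee_rot: [-3.14, 0.003, -2.146]
wrist_force: [-0.6, -0.0, 0.2]
opening: 59.9
grasp_force: 0.0
t: 31.4
tool_pos: [488.0, 269.9, 18.8]
ee_rot: [3.14, 0.001, -2.146]
wrist_force: [-4.1, 3.5, 6.2]
opening: 38.3
grasp_force: 30.0
t: 31.8
tool_pos: [488.8, 268.6, 21.3]
ee_rot: [-3.141, -0.0, -2.145]
wrist_force: [-1.1, -0.3, -0.8]
opening: 38.3
grasp_force: 30.0
t: 31.9
tool_pos: [488.8, 268.6, 21.3]
ee_rot: [-3.142, -0.0, -2.145]
wrist_force: [0.4, 1.1, -1.6]
opening: 38.2
grasp_force: 30.0
```

Converted, 1.8 mm is 0.036, 1.5 mm is 0.03.

```bash
echo '[{"sx": 0.036, "aperture": 30}, {"aperture": 30}, {"sz": 0.03, "aperture": 30}, {"sz": 0.03, "aperture": 30}, {"sz": 0.02, "aperture": 30}]' | python3 -m handwheel; echo '[{"sz": 0.01, "aperture": 30}, {"aperture": 30}, {"aperture": 60}, {"aperture": 60}, {"aperture": 60}]' | python3 -m handwheel; echo '[{"sz": -0.4, "aperture": 60}, {"sz": -0.8, "aperture": 60}, {"sz": -0.9, "aperture": 60}, {"sz": -0.8, "aperture": 60}, {"sx": -0.8, "sz": -0.4, "aperture": 60}]' | python3 -m handwheel;echo '[{"sx": -0.8, "sz": -0.4, "aperture": 60}, {"aperture": 60}, {"aperture": 60}, {"aperture": 60}, {"aperture": 60}]' | python3 -m handwheel;python3 chk.py 25 pics/t7.png
```

```text
t: 32.4
tool_pos: [486.9, 268.1, 18.7]
ee_rot: [3.14, 0.0, -2.146]
wrist_force: [-7.1, 1.3, 16.2]
opening: 38.6
grasp_force: 30.0
t: 32.9
tool_pos: [488.3, 267.3, 16.9]
ee_rot: [-3.141, 0.0, -2.145]
wrist_force: [0.2, -0.1, 1.5]
opening: 57.9
grasp_force: 0.0
t: 33.4
tool_pos: [509.4, 298.8, 186.2]
ee_rot: [-3.138, 0.001, -2.148]
wrist_force: [1.5, -0.1, -0.4]
opening: 60.3
grasp_force: 0.0
t: 33.9
tool_pos: [530.1, 333.2, 200.8]
ee_rot: [3.14, -0.003, -2.146]
wrist_force: [-0.1, -0.0, -0.2]
opening: 60.0
grasp_force: 0.0
[452.  172.4] along -75.8 across 22.1 36
[414.6 196.9] along -75.5 across -22.6 40
[479.1 214.5] along -25.7 across 22.0 43
[441.8 239. ] along -25.3 across -22.6 37
[507.7 256.1] along 24.8 across 23.4 13
[531.4 300.2] along 74.7 across 19.4 88
[498.7 321.4] along 74.8 across -19.6 87
   -1 -1 [492.4 250. ] 358
   -1 1 [469.1 265.2] 354
   1 -1 [506.7 272.1] 398
   1 1 [483.5 286.7] 361
along 24.3 across 0.1
along 24.4 across -0.0
along 24.6 across 0.2
along 24.3 across -0.5
```

Converted, 0.15 rad / 1.5708 = 0.0955.

```bash
echo '[{"drz": 0.0955, "aperture": 60}, {"drz": 0.0955, "aperture": 60}, {"drz": 0.0955, "aperture": 60}, {"drz": 0.0955, "aperture": 60}, {"drz": 0.0955, "aperture": 60}]' | python3 -m handwheel >/dev/null; echo '[{"drz": 0.0955, "aperture": 60}, {"drz": 0.0955, "aperture": 60}, {"drz": 0.0955, "aperture": 60}, {"drz": 0.0955, "aperture": 60}, {"drz": 0.0554, "aperture": 60}]' | python3 -m handwheel;echo '[{"sx": -0.56, "aperture": 60}, {"sx": -0.56, "aperture": 60}, {"aperture": 60}, {"aperture": 60}, {"aperture": 60}]' | python3 -m handwheel; python3 - <<'E'
from screws import *
rows([641.6,326.4,160],2.70)
c=viewer.calibration("wrist");im=viewer.camera("wrist");cv2.imwrite("pics/t8.png",im)
fit(im,c,np.array([641.6,326.4]),-.44)
p=proj('wrist',[641.6,326.4,50],c).astype(int);print(p)
y0=max(0,p[1]-60);x0=p[0]-80;print(x0,y0)
cv2.imwrite('pics/t8c.png',cv2.resize(im[y0:p[1]+60,x0:p[0]+80],None,fx=4,fy=4,interpolation=cv2.INTER_CUBIC))
E
```

```text
t: 34.95
tool_pos: [530.7, 333.7, 201.6]
ee_rot: [-3.141, -0.001, 2.696]
wrist_force: [0.6, -0.1, 0.4]
opening: 60.5
grasp_force: 0.0
t: 35.45
tool_pos: [580.8, 310.6, 201.8]
ee_rot: [-3.141, -0.001, 2.701]
wrist_force: [-0.7, -0.3, 0.1]
opening: 60.0
grasp_force: 0.0
at [580.8 310.6 201.8] [-3.141e+00 -1.000e-03  2.701e+00] move(tool) [-48.3  40.3  41.7] len 75 rotvec [-0.0005 -0.0013  0.0008]
   -1 -1 [624.4 319.7] 365
[293 219]
213 159
```

View pics/t8c.png

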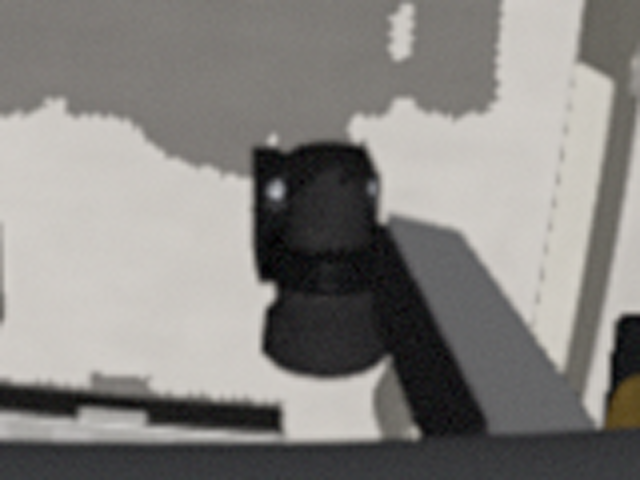

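Converted, -24 mm is -0.48, 20 mm is 0.4.

```bash
echo '[{"sx": -0.48, "sy": 0.4, "sz": 0.3, "aperture": 60}, {"sx": -0.48, "sy": 0.4, "sz": 0.3, "aperture": 60}, {"aperture": 60}, {"aperture": 60}, {"aperture": 60}]' | python3 -m handwheel; python3 - <<'E'
from screws import *
c=viewer.calibration("wrist");im=viewer.camera("wrist");cv2.imwrite("pics/t9.png",im)
fit(im,c,np.array([641.6,326.4]),-.44)
rows([641.6,326.4,8],2.70)
p=proj('wrist',[635,330,40],c).astype(int);y0=max(0,p[1]-60);x0=p[0]-80;print(x0,y0)
cv2.imwrite('pics/t9c.png',cv2.resize(im[y0:p[1]+60,x0:p[0]+80],None,fx=4,fy=4,interpolation=cv2.INTER_CUBIC))
E
```

```text
t: 36.0
tool_pos: [641.3, 326.6, 172.8]
ee_rot: [3.141, -0.0, 2.702]
wrist_force: [-0.1, -0.5, 0.4]
opening: 59.9
grasp_force: 0.0
   -1 -1 [623.9 319. ] 284
   -1 1 [635.8 344.9] 285
at [641.4 326.6 173.1] [3.141 0.    2.701] move(tool) [ -0.2  -0.2 165.1] len 165 rotvec [0.0006 0.0003 0.0015]
179 116
```

View pics/t9c.png

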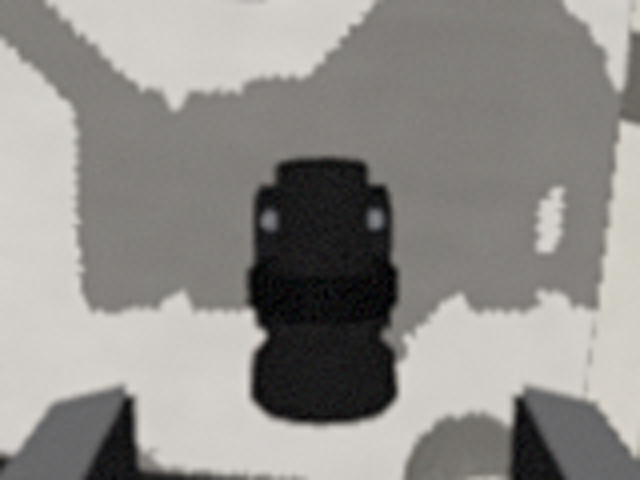

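Converted, 45 mm is 0.9, 40 mm is 0.8, -0.009 rad / 1.5708 = -0.0057.

```bash
echo '[{"drz": -0.0057, "sx": -0.004, "sy": -0.004, "sz": 0.9, "aperture": 60}, {"sz": 0.9, "aperture": 60}, {"sz": 0.8, "aperture": 60}, {"sz": 0.5, "aperture": 60}, {"sz": 0.2, "aperture": 60}]' | python3 -m handwheel; echo '[{"aperture": 60}, {"aperture": 60}, {"aperture": 60}, {"aperture": 60}]' | python3 -m handwheel; python3 -c "
from h import *
rows([641.7,326.5,8],2.71)"
```

```text
t: 36.55
tool_pos: [640.0, 325.4, 4.9]
ee_rot: [-3.138, -0.003, 2.71]
wrist_force: [0.2, -0.5, -0.5]
opening: 59.9
grasp_force: 0.0
t: 36.95
tool_pos: [643.6, 326.5, 9.0]
ee_rot: [3.139, 0.002, 2.71]
wrist_force: [0.3, 0.8, -0.2]
opening: 59.9
grasp_force: 0.0
at [643.6 326.5   9. ] [3.139e+00 2.000e-03 2.710e+00] move(tool) [ 1.7 -0.8  1. ] len 2 rotvec [ 0.0025  0.0023 -0.0002]
```

```bash
echo '[{"aperture": 60}, {"aperture": 60}, {"aperture": 60}]' | python3 -m handwheel; echo '[{"aperture": 60}, {"aperture": 60}]' | python3 -m handwheel; python3 -c "
from h import *
rows([641.7,326.5,8],2.71)"
```

```text
t: 37.25
tool_pos: [642.6, 326.1, 7.2]
ee_rot: [3.141, 0.0, 2.71]
wrist_force: [-0.2, 0.4, -0.1]
opening: 60.1
grasp_force: 0.0
t: 37.45
tool_pos: [642.5, 326.0, 6.9]
ee_rot: [3.142, -0.0, 2.71]
wrist_force: [1.1, 0.1, -0.3]
opening: 59.8
grasp_force: 0.0
at [642.5 326.    6.9] [ 3.142 -0.     2.71 ] move(tool) [ 0.9  0.1 -1.1] len 1 rotvec [ 0.     -0.0001 -0.0002]
```

Converted, -1 mm is -0.02, 0.9 mm is 0.018.

```bash
echo '[{"sx": 0.018, "sy": 0.002, "sz": -0.02, "aperture": 60}, {"aperture": 60}, {"aperture": 30}, {"aperture": 30}, {"aperture": 30}]' | python3 -m handwheel 30; echo '[{"aperture": 30}, {"aperture": 30}]' | python3 -m handwheel; echo '[{"sz": -0.2, "aperture": 30}, {"sz": -0.8, "aperture": 30}, {"sz": -0.9, "aperture": 30}, {"sz": -0.8, "aperture": 30}, {"aperture": 30}]' | python3 -m handwheel;echo '[{"sx": 0.722, "sy": -0.448, "aperture": 30}, {"sx": 0.722, "sy": -0.448, "aperture": 30}, {"sx": 0.722, "sy": -0.448, "aperture": 30}, {"aperture": 30}, {"drz": -0.0955, "aperture": 30}]' | python3 -m handwheel;echo '[{"drz": -0.0955, "aperture": 30}, {"drz": -0.0955, "aperture": 30}, {"drz": -0.0955, "aperture": 30}, {"drz": -0.0955, "aperture": 30}, {"drz": -0.0955, "aperture": 30}]' | python3 -m handwheel >/dev/null;echo '[{"drz": -0.0955, "aperture": 30}, {"drz": -0.0955, "aperture": 30}, {"drz": -0.0955, "aperture": 30}, {"drz": -0.0497, "aperture": 30}, {"aperture": 30}]' | python3 -m handwheel;echo '[{"aperture": 30}, {"aperture": 30}]' | python3 -m handwheel;python3 - <<'E'
from h import *
rows([515.2,310.8,40],-2.145)
E
```

```text
t: 37.95
tool_pos: [641.7, 326.5, 8.0]
ee_rot: [3.142, -0.0, 2.71]
wrist_force: [-0.1, -0.7, -0.3]
opening: 39.3
grasp_force: 0.0
t: 38.15
tool_pos: [641.7, 326.4, 8.0]
ee_rot: [-3.142, -0.0, 2.71]
wrist_force: [0.5, 0.1, -0.0]
opening: 38.0
grasp_force: 30.0
t: 38.65
tool_pos: [645.6, 328.1, 151.1]
ee_rot: [3.131, 0.01, 2.71]
wrist_force: [1.1, 1.0, -1.0]
opening: 37.7
grasp_force: 30.0
t: 39.15
tool_pos: [513.4, 310.5, 142.5]
ee_rot: [-3.141, -0.001, 2.864]
wrist_force: [1.5, 1.7, -2.2]
opening: 37.7
grasp_force: 30.0
t: 40.15
tool_pos: [515.3, 310.6, 142.2]
ee_rot: [3.141, -0.001, -2.146]
wrist_force: [-0.4, 0.5, -2.4]
opening: 38.2
grasp_force: 30.0
t: 40.35
tool_pos: [515.2, 310.8, 142.7]
ee_rot: [3.141, -0.0, -2.147]
wrist_force: [0.0, 0.6, -1.4]
opening: 37.6
grasp_force: 30.0
at [515.2 310.8 142.7] [ 3.141 -0.    -2.147] move(tool) [-1.000e-01  0.000e+00  1.027e+02] len 103 rotvec [ 0.0003 -0.0003 -0.0015]
```

Converted, 40 mm is 0.8, 25 mm is 0.5.

```bash
echo '[{"sz": 0.8, "aperture": 30}, {"sz": 0.8, "aperture": 30}, {"sz": 0.5, "aperture": 30}, {"sz": 0.16, "aperture": 30}, {"sz": 0.1, "aperture": 30}]' | python3 -m handwheel; echo '[{"sz": 0.04, "aperture": 30}, {"sz": 0.03, "aperture": 30}, {"sz": 0.03, "aperture": 30}, {"sz": 0.03, "aperture": 30}, {"aperture": 30}]' | python3 -m handwheel; echo '[{"sz": 0.02, "aperture": 30}, {"aperture": 30}]' | python3 -m handwheel
```

```text
t: 40.85
tool_pos: [515.3, 310.8, 24.5]
ee_rot: [3.141, -0.0, -2.146]
wrist_force: [0.8, -1.1, -1.5]
opening: 38.0
grasp_force: 30.0
t: 41.35
tool_pos: [515.2, 311.8, 19.6]
ee_rot: [3.141, 0.002, -2.146]
wrist_force: [-2.6, 2.7, 5.1]
opening: 37.9
grasp_force: 30.0
t: 41.55
tool_pos: [514.8, 312.0, 18.9]
ee_rot: [3.14, 0.002, -2.146]
wrist_force: [-4.0, 3.9, 7.1]
opening: 37.9
grasp_force: 30.0
```

Converted, -1.5 mm is -0.03, 1 mm is 0.02.

```bash
echo '[{"sz": 0.02, "aperture": 30}, {"sz": -0.03, "aperture": 30}, {"aperture": 60}, {"aperture": 60}, {"aperture": 60}]' | python3 -m handwheel; echo '[{"sz": -0.4, "aperture": 60}, {"sz": -0.8, "aperture": 60}, {"sz": -0.9, "aperture": 60}, {"sz": -0.8, "aperture": 60}, {"sx": -0.6, "sz": -0.4, "aperture": 60}]' | python3 -m handwheel;echo '[{"sx": -0.6, "sz": -0.4, "aperture": 60}, {"aperture": 60}, {"aperture": 60}, {"aperture": 60}, {"aperture": 60}]' | python3 -m handwheel;python3 chk.py 75 pics/t10.png;python3 -c "
from h import *
c=viewer.calibration('wrist');a=cv2.imread('pics/t10.png');p=proj('wrist',[480,257,47],c).astype(int);print(p)
cv2.imwrite('pics/t10c.png',cv2.resize(a[0:260,p[0]-120:p[0]+120],None,fx=2.3,fy=2.3,interpolation=cv2.INTER_CUBIC))"
```

```text
t: 42.05
tool_pos: [515.7, 310.3, 17.8]
ee_rot: [-3.141, -0.0, -2.145]
wrist_force: [0.0, 0.1, 1.0]
opening: 57.9
grasp_force: 0.0
t: 42.55
tool_pos: [532.1, 334.2, 187.5]
ee_rot: [-3.138, 0.002, -2.147]
wrist_force: [1.4, 0.8, 1.2]
opening: 60.3
grasp_force: 0.0
t: 43.05
tool_pos: [546.9, 360.0, 201.8]
ee_rot: [3.14, -0.003, -2.146]
wrist_force: [-0.4, -0.9, -0.2]
opening: 60.0
grasp_force: 0.0
[452.1 172.6] along -75.5 across 22.0 34
[414.6 197. ] along -75.4 across -22.7 33
[479.2 214.6] along -25.5 across 22.0 37
[441.7 238.9] along -25.5 across -22.7 37
[507.  255.9] along 24.2 across 22.9 33
[468.5 281.2] along 24.6 across -23.2 25
[534.3 298.4] along 74.7 across 22.8 31
[495.2 323.2] along 74.3 across -23.5 10
   -1 -1 [520.4 292.7] 350
   -1 1 [496.7 308. ] 398
along 75.4 across -0.2
along 75.4 across 0.0
[260  71]
```

View pics/t10c.png

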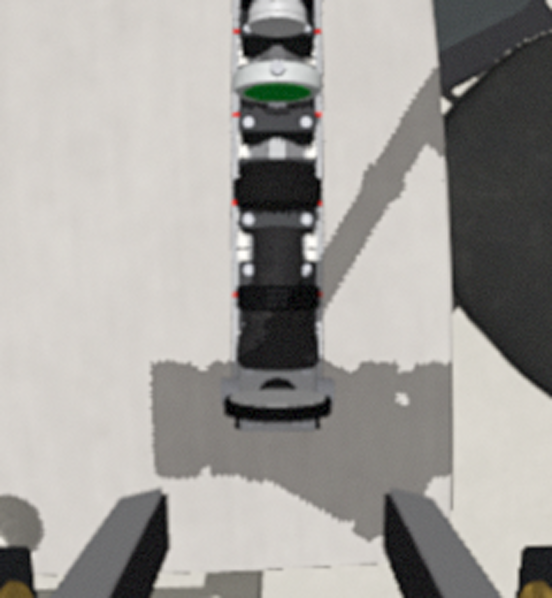

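```bash
python3 -c "
from h import *
a=viewer.camera('side')[140:290,130:350];cv2.imwrite('pics/s2.png',cv2.resize(a,None,fx=3,fy=3,interpolation=cv2.INTER_CUBIC))"
```

```text
(no output)
```

View pics/s2.png

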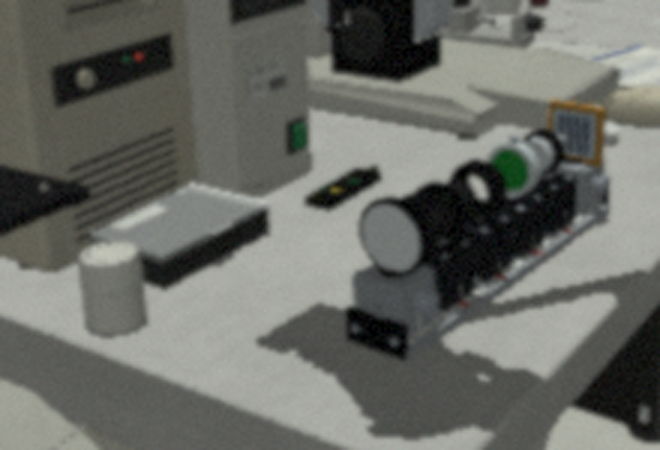

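The side view shows all four carriers upright in line between the screen (390,235) and the specimen (577,135). The canister (112,290) and the slider (343,185) have not moved.

```bash
python3 -c "
from bench import ctrl
print(ctrl.close_job())"
```

```text
the job is handed in; nothing more can be done
None
```

The projection line is built and handed in: objective, green filter, adapter ring and eyepiece are seated upright on the rail, each measured within about 1 mm of its index line, and I moved none of the canister, dish or slider.

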